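# Load two tubes and index the sampler tray

## Robot

A 6-joint arm with a two-finger parallel gripper is mounted at the origin on the work surface. World frame = base frame: x ahead of the robot, y to its left, z up, the work surface at z = 0. Lengths are in m, angles in rad, forces in N, time in s.
With the tool pointing down it reaches from about 0.375 to 0.75 m from the base axis. Payload 9 kg.
Tool frame: the origin (TCP) lies at the centre of the arm's flange, where the gripper is bolted on; the fingertips stand 173 mm ahead of it and the grasp point (between the pads) lies 155 mm ahead of it; z points along the fingers, y is the direction in which the jaws open and shut (so a half turn about z gives the same grasp; the last joint's range is limited). The gripper opens to 85 mm and grips with 20 to 120 N. Pads are 22 mm wide; open, the fingers measure 114 mm over their backs; the gripper's body (76 mm by 85 mm) begins 54 mm behind the grasp point. The pads swing forward as they close: fully open they stand 13 mm farther back than shut.
Start: joints at [-1.549, 0.104, 0.097, 1.564, 0, 1.353], TCP at [0.143, -0.583, 0.405] pointing down, gripper open.
Joint ranges: [-2.99, 2.99], [-0.84, 1.86], [-1.1, 1.16], [-1.84, 2.11], [-1.51, 1.56], [-3.14, 3.14]. Speed limits (rad/s): [2.22, 2.22, 2.57, 3.14, 3.14, 3.14].

## Interface

Orientations are given as a unit quaternion [w, x, y, z].
In Python, from workcell import * gives the robot as it stands.
- The arm moves only by the tool send_rows, never from a script. Its argument "plan" is one flat list of numbers, 5 for each row, row after row: the gripper's target within -1 to 1 (fully open at 1, half-way at 0, shut at -1), then the shift along the tool's x, y, z in cm, then the turn about the tool's z in rad. A call has 1 to 20 rows; each row is the pose to reach, as a shift and turn from the pose commanded when the call began, along the tool's axes at that moment; what a row does not reach only later rows make up. A row lasts 1/8 s, in which the tool goes at most 62.5 mm and 10.7 degrees, less where a joint would pass 70% of its speed; a pose out of reach is approached as far as the arm can. A call with a gripper value outside its range is refused whole. The fingers move at their own pace and stop on an object; the grip force is fixed at half the most. Time passes only in rows, so rows that repeat a pose let the fingers close. It gives the time, the measured TCP pose, the force and the opening at its end, in the units of the state.
- get_state(): the state, without advancing time (a new reading comes with each control period).
- read_camera(name): name is "scene" or "side" or "wrist"; returns (picture, depth): 480x640x3 uint8, red, green, blue; 480x640 float32, m along the optical axis (not along the pixel's ray), 0 where there is no reading.
- camera_info(name): a dict with "fov_y" (degrees; the focal length in pixels is half the picture's height over the tangent of half this angle, whatever the lens; pixels are square), "cx", "cy" (the principal point, pixels), "cam_to_world" (4x4, takes a point from camera to world coordinates); the wrist camera has in their place "tool_from_camera" (4x4, takes a point from camera to tool coordinates, whose origin is the TCP and whose axes are the flange's). Camera axes: x right, y up, looking along -z (the intrinsics and any distortion apply to the point x, -y, -z); pixel columns grow to the right and rows downward; lengths in m; the calibration is good to about 2 mm. A picture is of the moment at which its call begins: read the wrist's pose just before it. camera_info takes no time and is no camera call.
- sign_off(): hands the job in, once; it reports no verdict.
Trained networks look in the newest picture that a camera, given by its name, has taken for a name from the list of things; names that differ only in an ending like _2 or _b are one class to them, and where a whole thing is asked for, a point or a joint stands for the part that bears it (a point fixed in the world has none). Each returns a list of dicts, best first, with "confidence" (0 to 1); they miss things now and then, are a little off and sometimes report something else, mostly with a low value. They report only what shows in the picture. A call takes as long as a camera call.
- look_for(camera, target): "extent" ([left, top, width, height] in pixels, round what is visible of it).
- masks_of(camera, target): "pixels" (480x640 bool, what is visible of it) and "extent" ([left, top, width, height] in pixels, round what is visible of it).
- place_of(camera, target): "location" ([column, row] in pixels: a listed point, or the origin of a listed thing).
The state is a dict: "time_s": time; "joints": joint angles; "qvel": joint speeds; "joint_torque": joint torques, N m; "tool_pos": TCP position; "tool_rot": TCP orientation; "contact_force": force on the tool from outside, world axes, zero at the start; "wrist_torque": the same for the moment, N m; "grip_width": opening from 0.0 (shut) to 1.0 (fully open).
Only numpy, scipy, OpenCV 4.12 (cv2) and the standard library are available. Lean on these libraries where they do the work, as an engineer would, in place of code of your own. Each camera call takes 0.05 s, during which the arm holds its last target. There are 200 camera calls.

## Task

Take the two tall capped tubes out of the square bench rack and drop them foot-down, one each, into the two empty pockets of the sliding sampler tray, leaving the short vials and everything else where they stand. Then pull the tray's lock plunger up by its black knob, slide the tray to the robot's left to the very next index hole without passing it, and push the plunger down fully home there. Finish while still holding the knob down fully home with the gripper: do not let go, because its spring lifts it off its seat again.

Things in the scene. Friction and masses are not known exactly. Their poses are not given: they have to be found in the camera images.
- knob (a point): Centre of the plunger's black knob: an upright cylinder 26 mm in diameter and 30 mm tall (it reaches 15 mm above and below this point). It stands on the tray's aluminium tongue; with the pin fully home the knob's centre is 61 mm above the bench, its underside 12 mm above the tongue's upper face (a 20 mm wide, 10 mm tall bush stands under it). The knob moves with the tray and up and down with the plunger; z is up.
- plunger (a joint): Height of the plunger above fully home, m: 0 = fully home on its seat (pressed), about 0.005 = at rest when nobody holds it (still engaged in the hole), above 0.015 = its pin is clear of the hole, 0.022 = upper stop. Spring of about 0.5 N/mm about the rest height: about 3 N push to hold it home, 5 to 8 N pull to clear the hole.
- tray (a joint): Travel of the tray along the dock, m: 0 = first hole (start), 0.050 = next hole, 0.100 = last hole. It grows along the dock's +y (towards the robot's left). The pin has about 1 mm play each way in a hole. Sliding friction 1.5 N. With the pin clear the tray slides freely and has no other stop at 0.050.
- hole0 (a point): Mouth centre of the index hole that the pin is in at the start, on the upper face of the dock's steel strip, 24 mm above the bench. Axes are the dock's: y = direction of travel, x = from the knob towards the pockets (away from the robot), z up. The dock is fixed, 150 x 260 mm, and its y axis lies within 0.25 rad of the world's y.
- hole1 (a point): Mouth centre of the next index hole, 50 mm along the dock's +y from hole0: the pin must end here. Holes are 12 mm wide, the pin is 10 mm thick with a round tip.
- hole2 (a point): Mouth centre of the last index hole, 50 mm beyond hole1; not to be used.
- pocket_left (a point): Empty pocket of the tray: centre of its floor, 13 mm above the bench. The pocket is a 20 x 20 mm square well, 33 mm deep, axes along the dock's; the tray block's top is 46 mm above the bench. A seated tube stands 62 mm out of it. Moves with the tray; it lies 80 mm in x and +45 mm in y (dock axes) from the knob's axis.
- pocket_right (a point): The other empty pocket, same size, 90 mm to the dock's -y from pocket_left.
- pocket_mid (a point): Floor centre of the middle pocket, half-way between the two; short vial_c stands in it.
- rack: Fixed white bench rack, 110 x 110 mm, 43 mm tall, origin under its centre. Four 20 x 20 mm pockets at x, y = +-25 mm in its own axes, floors 8 mm above the bench, hold two tall tubes and two short vials in any order.
- tube_a_mid (a point): Tall tube, middle of its height, z along it towards the cap. 95 mm tall, body 16 mm in diameter with a tapered foot, the top 25 mm is a cap 18 mm in diameter (cap centre 35 mm above this point): grip it by the cap. 30 g.
- tube_b_mid (a point): Tall tube, middle of its height, z along it towards the cap. 95 mm tall, body 16 mm in diameter with a tapered foot, the top 25 mm is a cap 18 mm in diameter (cap centre 35 mm above this point): grip it by the cap. 30 g.
- tube_a_foot (a point): Foot of tube_a: centre of its underside, 47.5 mm below its middle.
- tube_b_foot (a point): Foot of tube_b: centre of its underside, 47.5 mm below its middle.
- vial_a: Short vial to leave alone, 50 mm tall, 16 mm in diameter, cap 18 mm; origin under its centre. In the rack.
- vial_b: Short vial to leave alone, 50 mm tall, 16 mm in diameter, cap 18 mm; origin under its centre. In the rack.
- vial_c: Short vial to leave alone, 50 mm tall, 16 mm in diameter, cap 18 mm; origin under its centre. In the tray's middle pocket; it rides along with the tray.
- beaker: Bystander to leave alone: glass beaker, 70 mm wide, 90 mm tall; origin under it.
- reagent: Bystander to leave alone: amber glass bottle, 64 mm wide, 150 mm tall; origin under it.
- jar: Bystander to leave alone: low white jar, 56 mm wide, 55 mm tall; origin under it.
- wrench: Bystander to leave alone: steel wrench, 170 mm long, lying flat; origin under it.

How it is judged:
By the outcome, as a careful person would: the job done as asked, in the order asked, and still so for the second after the job is handed in, while the arm keeps its last pose, push and grip.
It also fails if it takes over 61 s, if anything falls off the work surface, if the arm or the gripper's body presses on something with over 40 N, if the wrist force passes 120 N, or if a joint passes its speed limit or range.

## Working session

There is one attempt and no reset: what is moved stays moved. The work goes in short steps, Python scripts to look and compute and a tool call to move; the robot and the scene stay as the last step left them, time stands still between calls to the robot, and variables do not carry over. Pictures are saved under pics/ and viewed, about 8 in all and at most 12, crops included, and the job is handed in when it is done.

Besides the shell and the picture viewer there is one more tool, called in YAML: its name, and indented under it one key for each argument. send_rows: Moves the arm, as the interface text tells. Its arguments: {"type":"object","properties":{"plan":{"type":"array","items":{"type":"number"}}},"required":["plan"]}

```bash
mkdir -p pics; ls
cat > h.py <<'E'
from workcell import *
import numpy as np, cv2
from scipy.spatial.transform import Rotation as R
def tool():
    s=get_state(); T=np.eye(4); q=s["tool_rot"]
    T[:3,:3]=R.from_quat([q[1],q[2],q[3],q[0]]).as_matrix(); T[:3,3]=s["tool_pos"]; return T
def c2w(name,T=None):
    i=camera_info(name)
    return np.array(i["cam_to_world"]) if "cam_to_world" in i else (tool() if T is None else T)@np.array(i["tool_from_camera"])
def ray(name,uv,T=None):
    i=camera_info(name); f=240/np.tan(np.radians(i["fov_y"])/2); M=c2w(name,T)
    d=np.array([(uv[0]-i["cx"])/f,-(uv[1]-i["cy"])/f,-1.]); return M[:3,3],M[:3,:3]@d
def at_z(name,uv,z,T=None):
    o,d=ray(name,uv,T); return o+d*(z-o[2])/d[2]
def at_depth(name,uv,dep,T=None):
    o,d=ray(name,uv,T); return o+d*dep
def proj(name,P,T=None):
    i=camera_info(name); f=240/np.tan(np.radians(i["fov_y"])/2); p=np.linalg.inv(c2w(name,T))@np.r_[P,1]
    return i["cx"]+f*p[0]/-p[2], i["cy"]-f*p[1]/-p[2]
def save(n,im): cv2.imwrite("pics/"+n,im[:,:,::-1])
E
python3 - <<'E'
from h import *
np.set_printoptions(precision=4,suppress=True)
for c in("scene","side"):
    im,d=read_camera(c); save(c+"1.png",im); np.save(c+"_d.npy",d)
    i=camera_info(c); print(c,i)
    for t,z in(("knob",.066),("hole0",.024),("pocket_left",.013),("pocket_right",.013),("pocket_mid",.013),("tube_a_mid",.0555),("rack",0),("vial_a",.008),("beaker",0),("reagent",0),("jar",0),("wrench",0)):
        for r in place_of(c,t)[:3]:
            print(t,np.array(r["location"]).round(1),round(r["confidence"],2),at_z(c,r["location"],z))
print(camera_info("wrist")); print(get_state())
E
```

```text
pics
scene {'fov_y': 53.123560564795284, 'cx': 324.2993368738795, 'cy': 238.86227850870526, 'cam_to_world': array([[-0.805 , -0.3298,  0.4932,  1.0724],
       [ 0.5933, -0.439 ,  0.6747,  0.7282],
       [-0.006 ,  0.8358,  0.549 ,  0.6286],
       [ 0.    ,  0.    ,  0.    ,  1.    ]])}
knob [341.  222.2] 0.56 [0.4963 0.0044 0.066 ]
hole0 [350.9 243.5] 0.75 [0.4925 0.0366 0.024 ]
hole0 [337.5 233.7] 0.7 [ 0.4916 -0.014   0.024 ]
hole0 [363.5 252.5] 0.6 [0.4927 0.0808 0.024 ]
pocket_left [318.7 254.3] 0.59 [0.5664 0.0146 0.013 ]
pocket_right [301.3 239.3] 0.91 [ 0.5633 -0.0591  0.013 ]
pocket_right [362.3 253. ] 0.31 [0.4856 0.0689 0.013 ]
pocket_mid [306.1 245.7] 0.74 [ 0.5695 -0.0304  0.013 ]
tube_a_mid [286.9 183.4] 0.56 [ 0.4782 -0.2502  0.0555]
rack [274.7 205.8] 0.91 [ 0.5181 -0.2531  0.    ]
rack [298.7 240.6] 0.44 [ 0.5607 -0.0748  0.    ]
rack [272.7 196.4] 0.4 [ 0.4949 -0.3017  0.    ]
vial_a [257.2 203.4] 0.62 [ 0.5555 -0.2797  0.008 ]
vial_a [271.  197.7] 0.61 [ 0.5098 -0.285   0.008 ]
vial_a [274.3 204.2] 0.42 [ 0.5215 -0.2486  0.008 ]
beaker [488.9 327. ] 0.65 [0.44   
[... 1545 characters left out ...]
23904215, 'tool_from_camera': array([[-0.0002,  0.9531,  0.3027,  0.0771],
       [ 1.    ,  0.0003, -0.0002,  0.0009],
       [-0.0002,  0.3027, -0.9531,  0.0309],
       [ 0.    ,  0.    ,  0.    ,  1.    ]])}
{'time_s': 1.3, 'joints': array([-1.5487,  0.1041,  0.0973,  1.5639,  0.    ,  1.3532]), 'qvel': array([ 0.0005,  0.0002,  0.0001,  0.0009, -0.0003, -0.0003]), 'joint_torque': array([  0.0002, -55.6753,  50.3769,   0.0007,  -0.0003,   0.    ]), 'tool_pos': array([ 0.1425, -0.5828,  0.4047]), 'tool_rot': array([ 0.    ,  0.9928,  0.1196, -0.    ]), 'contact_force': array([ 0.1025,  0.5493, -1.1228]), 'wrist_torque': array([-0.0152,  0.0009,  0.003 ]), 'grip_width': 1.0027034144389584}
```

View pics/scene1.png

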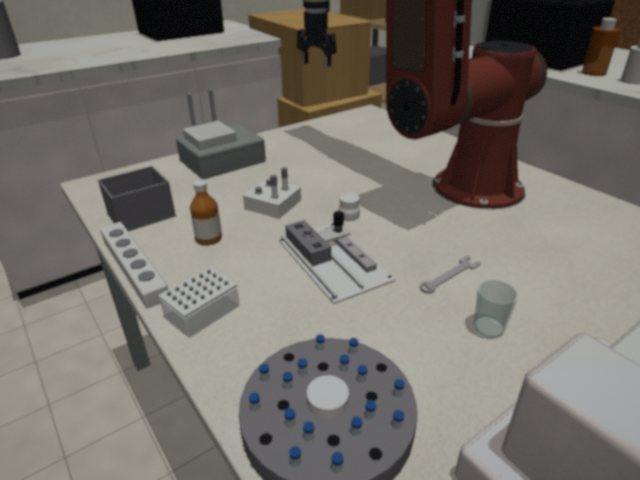

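View pics/side1.png

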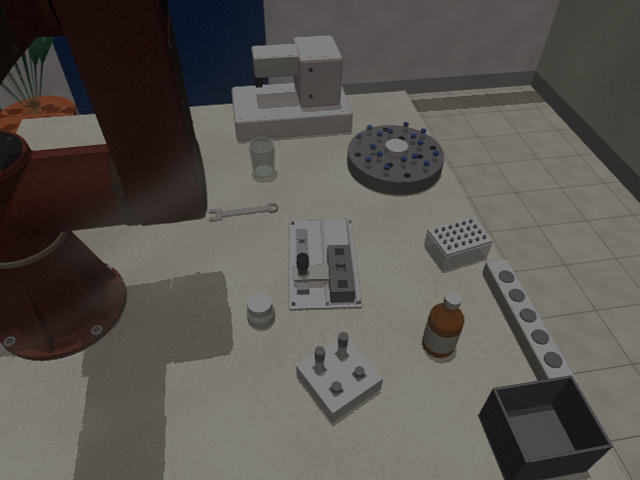

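The side view shows the rack at about (340,380), with the two tall tubes at (320,355) and (343,340). The dock is at (325,265) with the knob at (302,260). Next I move above the middle for a wrist view.

send_rows:
  plan: [1,51,-34,0,0,1,51,-34,0,0,1,51,-34,0,0,1,51,-34,0,0,1,51,-34,0,0,1,51,-34,0,0,1,51,-34,0,0,1,51,-34,0,0,1,51,-34,0,0,1,51,-34,0,0,1,51,-34,0,0,1,51,-34,0,0,1,51,-34,0,0]

```text
time_s: 2.92
tool_pos: [0.5566, -0.1324, 0.4048]
tool_rot: [0.0, 0.993, 0.119, -0.0]
contact_force: [-0.2, -0.4, -0.6]
grip_width: 1.0
```

Run:
```python
from h import *
np.set_printoptions(precision=4,suppress=True)
c="wrist"; T=tool(); im,d=read_camera(c); save("w1.png",im); np.savez("w1.npz",im=im,d=d,T=T)
print(T)
for t,z in(("knob",.066),("hole0",.024),("pocket_left",.013),("pocket_mid",.013),("tube_a_mid",.0555),("tube_a_foot",.008),("rack",0),("vial_a",.008)):
        for r in place_of(c,t)[:4]:
            print(t,np.array(r["location"]).round(1),round(r["confidence"],2),at_z(c,r["location"],z,T))
```

```text
[[ 0.9717  0.2361 -0.      0.5566]
 [ 0.2361 -0.9717 -0.0003 -0.1324]
 [-0.0001  0.0003 -1.      0.4048]
 [ 0.      0.      0.      1.    ]]
knob [169.2 252.3] 0.65 [ 0.4923 -0.0121  0.066 ]
hole0 [ 86.7 205. ] 0.93 [0.504  0.0875 0.024 ]
hole0 [139.2 223. ] 0.79 [0.4976 0.035  0.024 ]
hole0 [186.3 238.7] 0.78 [ 0.4922 -0.0134  0.024 ]
hole0 [215.3 164.4] 0.65 [ 0.5736 -0.0307  0.024 ]
pocket_left [164.1 148.6] 0.88 [0.575 0.023 0.013]
pocket_mid [211.3 162.1] 0.92 [ 0.573  -0.0239  0.013 ]
tube_a_mid [411.8 311.1] 0.98 [ 0.4822 -0.2509  0.0555]
tube_a_foot [402.1 289.6] 0.75 [ 0.4831 -0.252   0.008 ]
rack [421.  260.7] 0.77 [ 0.5187 -0.2646  0.    ]
rack [403.6 259.8] 0.57 [ 0.5152 -0.2454  0.    ]
vial_a [212.4 163.1] 0.86 [ 0.5715 -0.0239  0.008 ]
vial_a [442.6 235.5] 0.81 [ 0.554  -0.2745  0.008 ]
vial_a [445.6 278.2] 0.81 [ 0.5078 -0.2947  0.008 ]
```

View pics/w1.png

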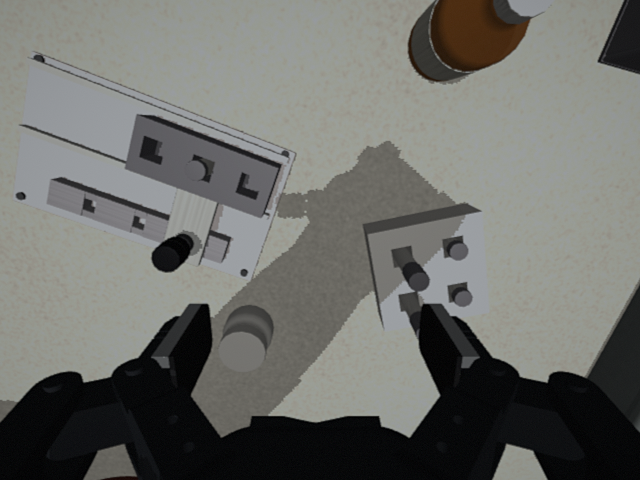

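The wrist view shows the tall tubes at about (410,270) and (418,315), the vials at (456,248) and (460,294), and the knob at (175,250). Next is a closer look above the tubes, turned to the rack's axes.

send_rows:
  plan: [1,-6.5,9.2,6.5,-0.17,1,-6.5,9.2,6.5,-0.17,1,-6.5,9.2,6.5,-0.17,1,-6.5,9.2,6.5,-0.17,1,-6.5,9.2,6.5,-0.17]

```text
time_s: 4.0
tool_pos: [0.5165, -0.2355, 0.3408]
tool_rot: [0.001, 0.979, 0.204, 0.001]
contact_force: [-0.4, 0.4, -0.2]
grip_width: 1.001
```

```bash
cat >> h.py <<'E'
def circ(zc,tol,near,rad=.03,c="wrist"):
    "median xy of depth points around height zc near xy"
    T=tool(); im,d=read_camera(c); i=camera_info(c); f=240/np.tan(np.radians(i["fov_y"])/2); M=c2w(c,T)
    v,u=np.mgrid[:480,:640]; P=np.stack([(u-i["cx"])/f*d,-(v-i["cy"])/f*d,-d],-1)@M[:3,:3].T+M[:3,3]
    return im,d,T,P
def blob(P,d,zlo,zhi,near,rad):
    m=(d>0)&(P[...,2]>zlo)&(P[...,2]<zhi)&(np.hypot(P[...,0]-near[0],P[...,1]-near[1])<rad)
    if m.sum()<5: return None
    (x,y),r=cv2.minEnclosingCircle(P[m][:,:2].astype(np.float32))
    return m.sum(),P[m].mean(0),(x,y,r)
E
python3 - <<'E'
from h import *
np.set_printoptions(precision=4,suppress=True)
im,d,T,P=circ(0,0,0); save("w2.png",im); print(T)
for n in((.482,-.251),(.528,-.23)): print(blob(P,d,.097,.112,n,.025))
for n in((.554,-.2745),(.508,-.2947)): print(blob(P,d,.053,.066,n,.02))
for t,z in(("tube_a_mid",.0555),("tube_a_foot",.008),("vial_a",.008)):
        for r in place_of("wrist",t)[:3]:
            print(t,np.array(r["location"]).round(1),round(r["confidence"],2),at_z("wrist",r["location"],z,T))
E
```

```text
[[ 0.9167  0.3995  0.0013  0.5165]
 [ 0.3995 -0.9167 -0.0008 -0.2355]
 [ 0.0009  0.0013 -1.      0.3408]
 [ 0.      0.      0.      1.    ]]
(np.int64(617), array([ 0.4878, -0.2486,  0.1025]), (0.48675188422203064, -0.24917717278003693, 0.009169578552246094))
(np.int64(686), array([ 0.5323, -0.2272,  0.1027]), (0.531507134437561, -0.22745463252067566, 0.009195254184305668))
(np.int64(487), array([ 0.5534, -0.2719,  0.0578]), (0.5530015230178833, -0.2723168432712555, 0.009118999354541302))
(np.int64(433), array([ 0.5088, -0.2933,  0.0577]), (0.5077813863754272, -0.29413551092147827, 0.009475532919168472))
tube_a_mid [313.6 277.9] 0.78 [ 0.4838 -0.2499  0.0555]
tube_a_mid [ 35.7 138.2] 0.18 [ 0.5033 -0.0343  0.0555]
tube_a_foot [312.9 254.9] 0.89 [ 0.4848 -0.2487  0.008 ]
tube_a_foot [18.4  8.2] 0.2 [0.5755 0.0262 0.008 ]
vial_a [373.7 198.7] 0.79 [ 0.5524 -0.276   0.008 ]
vial_a [370.5 250.7] 0.67 [ 0.509  -0.2943  0.008 ]
```

View pics/w2.png

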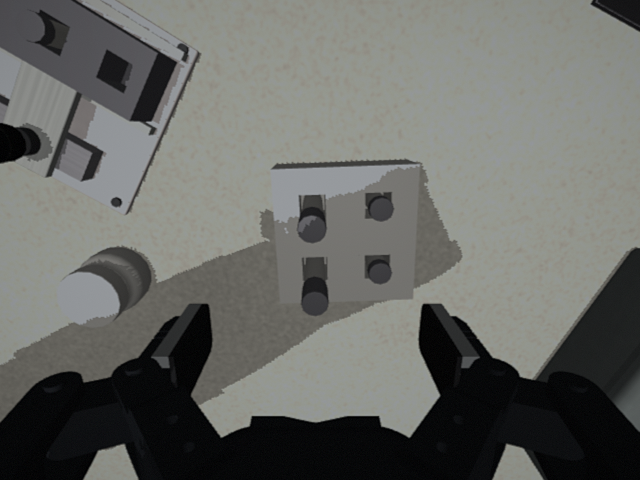

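send_rows:
  plan: [1,1.7,-0.1,2,0,1,1.7,-0.1,6,0,1,1.7,-0.1,9.5,0,1,1.7,-0.1,9.5,0,-1,1.7,-0.1,9.5,0,-1,1.7,-0.1,9.5,0,-1,1.7,-0.1,9.5,0,-1,1.7,-0.1,9.5,0,-1,1.7,-0.1,9.5,0,-1,1.7,-0.1,9.5,0]

```text
time_s: 5.45
tool_pos: [0.5313, -0.2287, 0.2456]
tool_rot: [0.0, 0.979, 0.203, 0.0]
contact_force: [-1.6, 0.1, 6.5]
grip_width: 0.189
```

send_rows:
  plan: [-1,0,0,-6,0,-1,0,0,-12,0,-1,3,-6,-13,0.18,-1,7.9,-18.2,-13,0.53,-1,7.9,-18.2,-13,0.53,-1,7.9,-18.2,-13,0.53,-1,7.9,-18.2,-13,0.53,-1,7.9,-18.2,-13,0.53,-1,7.9,-18.2,-13,0.53]

```text
time_s: 6.58
tool_pos: [0.5311, -0.0315, 0.3744]
tool_rot: [0.0, 0.998, -0.061, -0.0]
contact_force: [-0.3, 0.2, -0.5]
grip_width: 0.192
```

Run:
```python
from h import *
np.set_printoptions(precision=4,suppress=True)
im,d,T,P=circ(0,0,0); np.savez("w3.npz",im=im,d=d,T=T,P=P); save("w3.png",im); print(T)
m=(d>0)&(abs(P[...,2]-.046)<.004)&(np.hypot(P[...,0]-.57,P[...,1]+.02)<.1)
m=cv2.morphologyEx(m.astype(np.uint8),cv2.MORPH_OPEN,np.ones((3,3)))
n,l,st,_=cv2.connectedComponentsWithStats(m); k=1+st[1:,4].argmax()
print(cv2.minAreaRect(P[l==k][:,:2].astype(np.float32)),st[k])
print("knob",blob(P,d,.073,.09,(.492,-.012),.03)); print("vial",blob(P,d,.058,.07,(.57,-.022),.02))
for t,z in(("knob",.066),("hole0",.024),("pocket_left",.013),("pocket_mid",.013),("tube_a_mid",.0555)):
        for r in place_of("wrist",t)[:3]:
            print(t,np.array(r["location"]).round(1),round(r["confidence"],2),at_z("wrist",r["location"],z,T))
```

```text
[[ 0.9926 -0.1211 -0.0003  0.5311]
 [-0.1211 -0.9926 -0.0002 -0.0315]
 [-0.0003  0.0002 -1.      0.3744]
 [ 0.      0.      0.      1.    ]]
((0.5703375935554504, -0.02355288714170456), (0.13028894364833832, 0.05049745365977287), 83.02120971679688) [ 218  143  161   62 7898]
knob (np.int64(392), array([ 0.4952, -0.0091,  0.0803]), (0.4920230507850647, -0.013360443525016308, 0.012557554990053177))
vial (np.int64(411), array([ 0.5712, -0.0233,  0.0628]), (0.5708512663841248, -0.023191077634692192, 0.009039442054927349))
knob [298.6 274.8] 0.59 [ 0.49   -0.0137  0.066 ]
hole0 [195.  253.9] 0.86 [0.5054 0.0852 0.024 ]
hole0 [301.7 255.2] 0.73 [ 0.4918 -0.0151  0.024 ]
hole0 [246.7 255. ] 0.63 [0.4983 0.0368 0.024 ]
pocket_left [249.2 168.2] 0.94 [0.5773 0.0221 0.013 ]
pocket_mid [300.2 169.6] 0.77 [ 0.5704 -0.0238  0.013 ]
pocket_mid [349.1 165.9] 0.74 [ 0.5683 -0.0684  0.013 ]
tube_a_mid [576.7 244.7] 0.64 [ 0.4842 -0.2507  0.0555]
tube_a_mid [300.1 168.7] 0.38 [ 0.5759 -0.0261  0.0555]
```

View pics/w3.png

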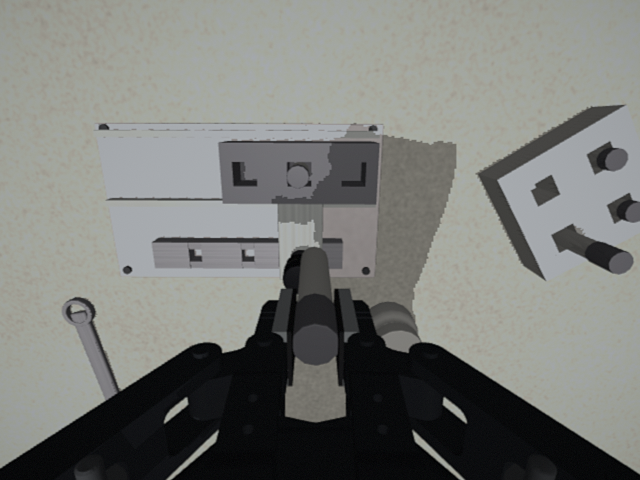

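The wrist view shows the tray block at rows 142–203, with its empty pockets at (245,173) and (353,173) and the vial at (298,176). The tube is held between the fingers. Now I check how it hangs.

Run:
```python
from h import *
np.set_printoptions(precision=4,suppress=True)
z=np.load("w3.npz"); P,d,T=z["P"],z["d"],z["T"]
Q=(P-T[:3,3])@T[:3,:3]
for a in(.12,.14,.16,.18,.2,.215,.225,.235):
    m=(d>0)&(abs(Q[...,2]-a)<.004)&(abs(Q[...,0])<.02)&(abs(Q[...,1])<.02)
    q=Q[m]
    if len(q): print(a,len(q),np.percentile(q[:,0],95),q[:,1].min(),q[:,1].max())
t=lambda w:T[:3,:3].T@(np.r_[w,.3744]-T[:3,3])*100
print("left",t((.5761,.0214)),"right",t((.5653,-.068)))
```

```text
0.12 1288 0.012633948386836432 -0.019979514253081424 0.019964556269876216
0.14 2652 0.01119822708825686 -0.01973194575003948 0.01984921946790397
0.16 917 0.011300432377116735 -0.0199607274933412 0.019947400417811123
0.18 241 0.00908291763645536 -0.007474457674197091 0.008413177071034762
0.2 171 0.009130572169138448 -0.007352332355438552 0.008264739270608041
0.215 131 0.009021378710354015 -0.007453466344786426 0.008084799305778377
0.225 120 0.00921200565832823 -0.007800764848608751 0.008008830695321361
0.235 1 0.006534373037576872 0.005137208176113492 0.005137208176113492
left [ 3.824  -5.7936  0.0014] right [3.835  3.2114 0.0033]
```

send_rows:
  plan: [-1,3.7,-5.8,0,0,-1,3.7,-5.8,0,0,-1,3.7,-5.8,5,0,-1,3.7,-5.8,8,0,-1,3.7,-5.8,8,0,-1,3.7,-5.8,9.5,0,-1,3.7,-5.8,11,0,-1,3.7,-5.8,12,0,-1,3.7,-5.8,12.1,0,-1,3.7,-5.8,12.1,0]

```text
time_s: 8.12
tool_pos: [0.5748, 0.0229, 0.254]
tool_rot: [0.0, 0.998, -0.06, 0.0]
contact_force: [-0.0, 0.4, 0.3]
grip_width: 0.19
```

send_rows:
  plan: [0.3,0,0,0.2,0,0.3,0,0,0.2,0,0.3,0,0,0.2,0,0.3,0,0,0.2,0,0.3,0,0,-3,0,1,0,0,-8,0,1,-4,5.8,-8,0,1,-4,5.8,-8,0,1,-4,5.8,-8,0]

```text
time_s: 9.25
tool_pos: [0.528, -0.0301, 0.3337]
tool_rot: [-0.0, 0.998, -0.061, 0.0]
contact_force: [0.2, 0.2, 0.4]
grip_width: 1.002
```

Run:
```python
from h import *
np.set_printoptions(precision=4,suppress=True)
im,d,T,P=circ(0,0,0); save("w4.png",im); print(T)
print("left",blob(P,d,.1,.125,(.576,.021),.03)); print("vial",blob(P,d,.058,.07,(.57,-.022),.02))
print("tubeA",blob(P,d,.097,.112,(.487,-.249),.025))
t=lambda w:T[:3,:3].T@(np.r_[w,.3408]-T[:3,3])*100
print(t((.4867,-.2491)))
```

```text
[[ 0.9926 -0.1212  0.0005  0.528 ]
 [-0.1212 -0.9926 -0.     -0.0301]
 [ 0.0005 -0.0001 -1.      0.3337]
 [ 0.      0.      0.      1.    ]]
left (np.int64(904), array([0.5768, 0.0219, 0.1074]), (0.576245903968811, 0.02261994779109955, 0.009094529785215855))
vial (np.int64(556), array([ 0.5712, -0.0235,  0.0628]), (0.5709037184715271, -0.023322386667132378, 0.008981414139270782))
tubeA None
[-1.4418 22.2366 -0.7097]
```

send_rows:
  plan: [1,-1.4,22.2,-1,-0.53,1,-1.4,22.2,-1,-0.53,1,-1.4,22.2,-1,-0.53,1,-1.4,22.2,-1,-0.53,1,-1.4,22.2,-1,-0.53,1,-1.4,22.2,0,-0.53,1,-1.4,22.2,5,-0.53,1,-1.4,22.2,8.8,-0.53,1,-1.4,22.2,8.8,-0.53,-1,-1.4,22.2,8.8,-0.53,-1,-1.4,22.2,8.8,-0.53,-1,-1.4,22.2,8.8,-0.53,-1,-1.4,22.2,8.8,-0.53,-1,-1.4,22.2,8.8,-0.53,-1,-1.4,22.2,8.8,-0.53]

```text
time_s: 11.18
tool_pos: [0.4877, -0.2487, 0.2466]
tool_rot: [0.0, 0.979, 0.203, 0.0]
contact_force: [0.2, 0.1, 6.0]
grip_width: 0.191
```

send_rows:
  plan: [-1,0,0,-6,0,-1,0,0,-12,0,-1,4,-6,-12.8,0.18,-1,12.6,-18.2,-12.8,0.53,-1,12.6,-18.2,-12.8,0.53,-1,12.6,-18.2,-12.8,0.53,-1,12.6,-18.2,-12.8,0.53,-1,12.6,-18.2,-12.8,0.53,-1,12.6,-18.2,-12.8,0.53,-1,12.6,-18.2,-12.8,0.53]

```text
time_s: 12.42
tool_pos: [0.5305, -0.0324, 0.3736]
tool_rot: [0.0, 0.998, -0.061, -0.0]
contact_force: [-0.1, 0.3, -0.9]
grip_width: 0.191
```

Run:
```python
from h import *
np.set_printoptions(precision=4,suppress=True)
im,d,T,P=circ(0,0,0); print(T)
Q=(P-T[:3,3])@T[:3,:3]
for a in(.18,.2,.215,.225,.235):
    m=(d>0)&(abs(Q[...,2]-a)<.004)&(abs(Q[...,0])<.02)&(abs(Q[...,1])<.02)
    q=Q[m]
    if len(q): print(a,len(q),np.percentile(q[:,0],95),q[:,1].min(),q[:,1].max())
print("vial",blob(P,d,.058,.07,(.57,-.022),.02))
t=lambda w:T[:3,:3].T@(np.r_[w,T[2,3]]-T[:3,3])*100
print("right",t((.5653,-.068)))
```

```text
[[ 0.9926 -0.1214 -0.0001  0.5305]
 [-0.1214 -0.9926 -0.0002 -0.0324]
 [-0.      0.0002 -1.      0.3736]
 [ 0.      0.      0.      1.    ]]
0.18 252 0.007138494845228251 -0.00731813257672077 0.008494392714779636
0.2 173 0.007011202052300202 -0.007417298928000851 0.008263169906560073
0.215 142 0.0070495103333990455 -0.007370349255780041 0.008289300133869202
0.225 121 0.007008911322252755 -0.007307096255123177 0.008067402935238756
0.235 13 0.006773491338252632 -0.006173671649781767 0.005761583980964383
vial (np.int64(415), array([ 0.5712, -0.0233,  0.0629]), (0.5711122751235962, -0.02318894863128662, 0.008978522382676601))
right [3.886  3.1152 0.0004]
```

send_rows:
  plan: [-1,3.9,3.1,0,0,-1,3.9,3.1,2,0,-1,3.9,3.1,5,0,-1,3.9,3.1,8,0,-1,3.9,3.1,8,0,-1,3.9,3.1,9.5,0,-1,3.9,3.1,11,0,-1,3.9,3.1,12,0,-1,3.9,3.1,12,0]

```text
time_s: 13.6
tool_pos: [0.5653, -0.0668, 0.2529]
tool_rot: [-0.0, 0.998, -0.06, -0.001]
contact_force: [-0.6, 0.2, -0.0]
grip_width: 0.188
```

send_rows:
  plan: [0.3,0,0,0.1,0,0.3,0,0,0.1,0,0.3,0,0,0.1,0,0.3,0,0,0.1,0,0.3,0,0,-3,0,0.3,0,0,-8,0,0.3,-7.9,-4.4,-8,0,0.3,-7.9,-4.4,-8,0,0.3,-7.9,-4.4,-8,0]

```text
time_s: 14.72
tool_pos: [0.4915, -0.0127, 0.3341]
tool_rot: [0.0, 0.998, -0.059, 0.0]
contact_force: [0.2, 0.5, -0.1]
grip_width: 0.649
```

Run:
```python
from h import *
np.set_printoptions(precision=4,suppress=True)
im,d,T,P=circ(0,0,0); save("w5.png",im); print(T)
print("left",blob(P,d,.1,.125,(.576,.021),.03));print("right",blob(P,d,.1,.125,(.565,-.067),.03)); print("vial",blob(P,d,.058,.07,(.57,-.022),.02))
b=blob(P,d,.077,.09,(.492,-.0134),.03);print("knob",b)
t=lambda w:T[:3,:3].T@(np.r_[w]-T[:3,3])*100
print(t((b[2][0],b[2][1],.066+.155)))
```

```text
[[ 0.9929 -0.1186  0.0007  0.4915]
 [-0.1186 -0.9929 -0.0002 -0.0127]
 [ 0.0007  0.0001 -1.      0.3341]
 [ 0.      0.      0.      1.    ]]
left (np.int64(1020), array([0.5761, 0.0221, 0.1076]), (0.5760473012924194, 0.022711634635925293, 0.00899496115744114))
right (np.int64(1010), array([ 0.5647, -0.0656,  0.1076]), (0.5642934441566467, -0.06613723933696747, 0.008932773023843765))
vial (np.int64(629), array([ 0.5709, -0.0233,  0.0629]), (0.5696767568588257, -0.023095380514860153, 0.008450768887996674))
knob (np.int64(1136), array([ 0.4925, -0.0137,  0.0807]), (0.491830974817276, -0.01388982031494379, 0.012994167394936085))
[ 0.0358  0.1116 11.3095]
```

View pics/w5.png

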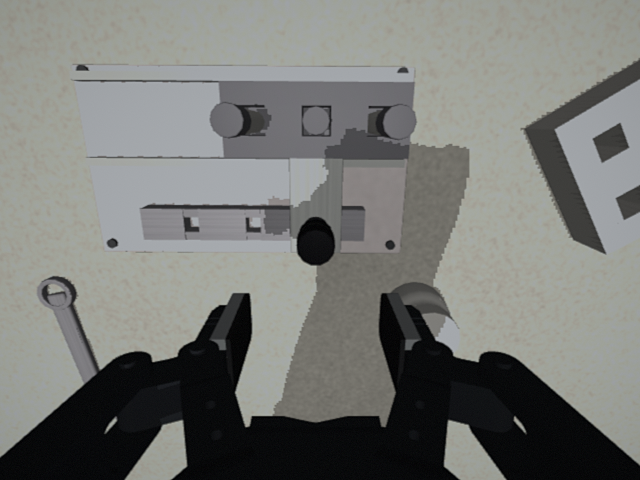

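Both tubes are seated: their caps show at (230,120) and (397,122), with tops at 107.6 mm. The knob is at (315,240). Now I grip it.

send_rows:
  plan: [0.3,0,0.1,5,0,0.3,0,0.1,9,0,0.3,0,0.1,11.3,0,0.3,0,0.1,11.3,0,0.3,0,0.1,11.3,0,-1,0,0.1,11.3,0,-1,0,0.1,11.3,0,-1,0,0.1,11.3,0,-1,0,0.1,11.3,0,-1,0,0.1,11.3,0,-1,0,0.1,11.3,0]

```text
time_s: 16.15
tool_pos: [0.4929, -0.0143, 0.2218]
tool_rot: [-0.001, 0.998, -0.06, 0.001]
contact_force: [1.8, 4.9, 1.8]
grip_width: 0.287
```

send_rows:
  plan: [-1,0,0,-0.5,0,-1,0,0,-1,0,-1,0,0,-1.35,0,-1,0,0,-1.35,0,-1,0,0,-1.35,0]

```text
time_s: 16.77
tool_pos: [0.4928, -0.0148, 0.2344]
tool_rot: [0.0, 0.998, -0.06, 0.001]
contact_force: [6.8, 1.1, -5.7]
grip_width: 0.289
```

send_rows:
  plan: [-1,0,0,-0.2,0,-1,0,0,-0.2,0,-1,0,-1,-0.2,0,-1,0,-2,-0.2,0,-1,0,-3,-0.2,0,-1,0,-4,-0.2,0,-1,0,-4.7,-0.2,0,-1,0,-5,-0.2,0,-1,0,-5,-0.2,0,-1,0,-5,-0.2,0]

```text
time_s: 18.02
tool_pos: [0.4989, 0.0348, 0.2364]
tool_rot: [0.0, 0.998, -0.06, 0.001]
contact_force: [8.7, 0.3, -7.0]
grip_width: 0.287
```

Run:
```python
from h import *
np.set_printoptions(precision=4,suppress=True)
im,d,T,P=circ(0,0,0); save("w6.png",im); print(T, get_state()["contact_force"])
u=np.array([.1215,.9926])
L=blob(P,d,.1,.125,(.582,.0715),.03);Rr=blob(P,d,.1,.125,(.571,-.018),.03);V=blob(P,d,.058,.07,(.577,.0264),.02)
for b,o in((L,(.5761,.0225)),(Rr,(.5645,-.0659)),(V,(.5709,-.0233))): print(b, b and (np.array(b[2][:2])-o)@u)
m=(d>0)&(abs(P[...,2]-.046)<.004)&(np.hypot(P[...,0]-.576,P[...,1]-.026)<.1)
m=cv2.morphologyEx(m.astype(np.uint8),cv2.MORPH_OPEN,np.ones((3,3)))
n,l,st,_=cv2.connectedComponentsWithStats(m); k=1+st[1:,4].argmax()
r=cv2.minAreaRect(P[l==k][:,:2].astype(np.float32));print(r,(np.array(r[0])-(.5703,-.0236))@u)
print("tool",(T[:2,3]-(.4929,-.0143))@u)
for c in("side","scene"):
    read_camera(c)
    for rr in place_of(c,"knob")[:1]: p=at_z(c,rr["location"],.081);print(c,rr,p)
```

```text
[[ 0.9928 -0.12    0.002   0.4989]
 [-0.12   -0.9928 -0.0003  0.0348]
 [ 0.0021  0.0001 -1.      0.2364]
 [ 0.      0.      0.      1.    ]] [ 7.3175  0.4598 -6.8739]
(np.int64(3985), array([0.5811, 0.0592, 0.1074]), (0.5771808624267578, 0.06005404517054558, 0.007954809814691544)) 0.03740747002113463
(np.int64(4469), array([ 0.5695, -0.0284,  0.1067]), (0.5694789886474609, -0.029906220734119415, 0.010012700222432613)) 0.036332372419979574
(np.int64(1752), array([0.5772, 0.0252, 0.063 ]), (0.5770342350006104, 0.02530481480062008, 0.009104376658797264)) 0.04899044872366966
((0.5770457983016968, 0.02411145344376564), (0.1313237100839615, 0.050483591854572296), 82.87708282470703) 0.04817800318193793
tool 0.04948745243233067
side {'location': [337.9, 246.7], 'confidence': 0.34} [0.5684 0.0026 0.081 ]
scene {'location': [349.0, 224.0], 'confidence': 0.59} [0.5024 0.0401 0.081 ]
```

View pics/w6.png

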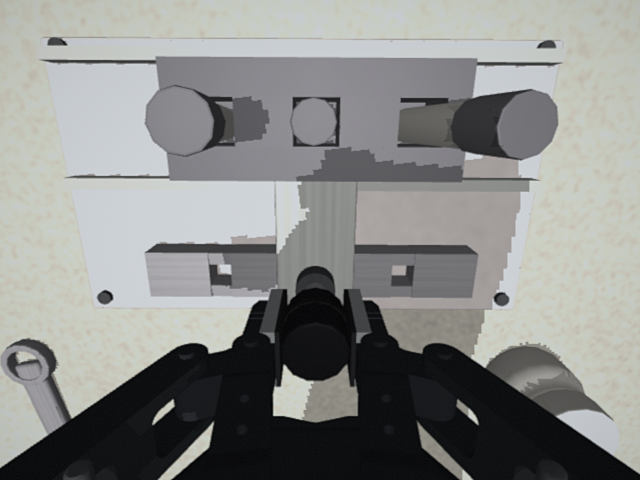

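The tray now sits over the middle hole: the other two holes show at (222,270) and (400,270), one on each side of the tongue. Now I check the centring numerically.

Run:
```python
from h import *
np.set_printoptions(precision=4,suppress=True)
im,d,T,P=circ(0,0,0)
Q=(P-T[:3,3])@T[:3,:3]*1000
# strip top level & wells: print the tool-y extents of non-strip pixels per row
for row in(262,266,270,274):
    s=""
    for a,b in((190,260),(370,440)):
        z=P[row,a:b,2]; h=np.where((z<.019)&(d[row,a:b]>0))[0]+a
        g=im[row,a:b].astype(int).mean(1); e=np.argsort(-abs(np.diff(g)))[:4]+a
        s+=f" z{np.median(z):.4f} low {h.min() if len(h) else 0}-{h.max() if len(h) else 0} edges {sorted(e)}"
    print(row,s)
for r in place_of("wrist","hole0")[:3]:
    p=at_z("wrist",r["location"],.024,T); print(r["location"],r["confidence"],p,(T[:3,:3].T@(p-T[:3,3]))*1000)
# tongue edges tool y
for row in(200,220): 
    m=(abs(P[row,:,2]-.034)<.003)&(d[row]>0)&(abs(Q[row,:,1])<30); c=Q[row,m,1]; print("tongue",c.min(),c.max())
```

```text
262  z0.0238 low 0-0 edges [np.int64(207), np.int64(209), np.int64(223), np.int64(224)] z0.0240 low 0-0 edges [np.int64(412), np.int64(413), np.int64(414), np.int64(415)]
266  z0.0234 low 211-229 edges [np.int64(208), np.int64(216), np.int64(217), np.int64(230)] z0.0237 low 392-410 edges [np.int64(391), np.int64(405), np.int64(406), np.int64(413)]
270  z0.0236 low 212-230 edges [np.int64(208), np.int64(209), np.int64(216), np.int64(230)] z0.0237 low 392-409 edges [np.int64(404), np.int64(405), np.int64(406), np.int64(413)]
274  z0.0237 low 212-230 edges [np.int64(208), np.int64(209), np.int64(217), np.int64(228)] z0.0237 low 391-410 edges [np.int64(404), np.int64(405), np.int64(412), np.int64(413)]
[222.5, 275.3] 0.72 [0.5038 0.0844 0.024 ] [ -1.5324 -49.8428 212.3395]
[310.4, 273.6] 0.65 [0.499  0.0363 0.024 ] [ -0.5437  -1.5456 212.3476]
[401.0, 275.3] 0.6 [ 0.492 -0.013  0.024] [ -1.5775  48.2425 212.3516]
tongue -18.95748382432417 20.34752158105247
tongue -18.827501616352272 20.20694001304963
```

send_rows:
  plan: [-1,0,-0.13,0,0,-1,0,-0.13,0,0,-1,0,-0.13,0.5,0,-1,0,-0.13,0.9,0,-1,0,-0.13,1.2,0,-1,0,-0.13,1.5,0,-1,0,-0.13,1.5,0]

```text
time_s: 19.25
tool_pos: [0.4991, 0.0359, 0.2217]
tool_rot: [0.0, 0.998, -0.06, 0.001]
contact_force: [6.2, -0.2, -0.1]
grip_width: 0.288
```

The pin has dropped in freely, with z back at rest height and no vertical force. Now I press it home.

send_rows:
  plan: [-1,0,0,0.2,0,-1,0,0,0.4,0,-1,0,0,0.6,0,-1,0,0,0.7,0,-1,0,0,0.7,0]

```text
time_s: 19.88
tool_pos: [0.4993, 0.036, 0.2173]
tool_rot: [0.001, 0.998, -0.06, 0.001]
contact_force: [-5.4, 0.2, 24.5]
grip_width: 0.285
```

Run:
```python
from h import *
np.set_printoptions(precision=4,suppress=True)
im,d,T,P=circ(0,0,0); save("w7.png",im); print(T[:3,3],get_state()["contact_force"])
Q=(P-T[:3,3])@T[:3,:3]*1000
m=(d>0)&(abs(Q[...,0])<9)&(abs(Q[...,1])<9)&(P[...,2]>.06)&(P[...,2]<.1)
print("knob top z",np.percentile(P[m][:,2],[5,50,95]),m.sum())
t=(d>0)&(abs(P[...,2]-.034)<.004)&(abs(Q[...,1])<15); print("tongue z",np.median(P[t][:,2]))
m=(d>0)&(abs(P[...,2]-.046)<.004)&(np.hypot(P[...,0]-.577,P[...,1]-.027)<.1)
print("V",blob(P,d,.058,.07,(.577,.0264),.02))
for r in place_of("wrist","hole0")[:3]: print(r["location"],r["confidence"])
c=[Q[row,(abs(P[row,:,2]-.034)<.003)&(abs(Q[row,:,1])<30),1] for row in(200,215)]
print([(x.min(),x.max()) for x in c])
im,d=read_camera("side"); save("side2.png",cv2.resize(im[180:440,200:460],(780,780))[:600])
```

```text
[0.4993 0.036  0.2173] [-5.7653 -0.301  23.9529]
knob top z [0.0681 0.0758 0.0768] 2372
tongue z 0.03401424368579045
V (np.int64(2327), array([0.5773, 0.0256, 0.0629]), (0.576491117477417, 0.02571697160601616, 0.008923819288611412))
[413.3, 291.8] 0.94
[213.8, 293.3] 0.69
[313.0, 291.3] 0.56
[(np.float64(-18.460056271448767), np.float64(21.12351911447859)), (np.float64(-18.813538113392482), np.float64(20.65530871334856))]
```

View pics/side2.png

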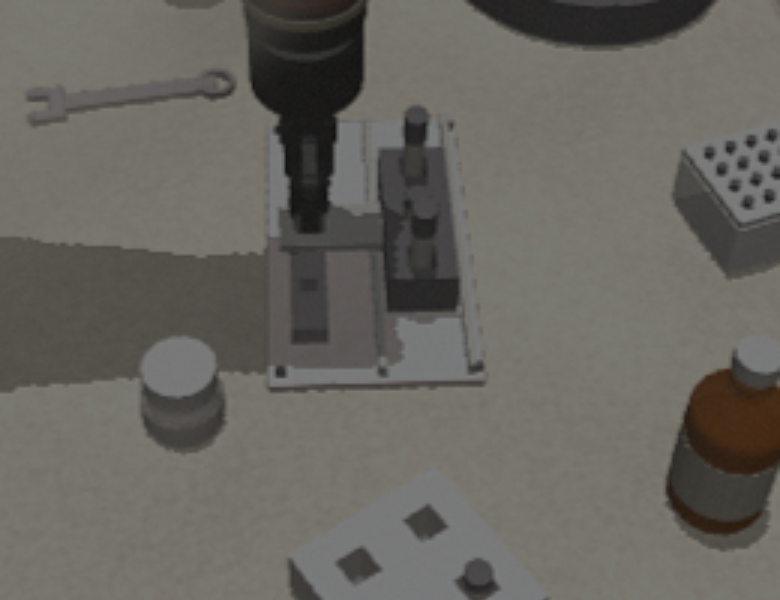

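The side crop shows both tubes upright in the tray, the gripper on the knob, and the jar, bottle, wrench and rack vials in place. The knob top is at 75.8 mm, against 76 mm for fully home.

```bash
python3 -c "
from h import *
print(sign_off())"
```

```text
the job is handed in; nothing more can be done
None
```

The job is handed in: both tall tubes are in the tray, the tray is at the next index hole, and the gripper is still holding the knob down fully home. It took about 20 s of the 61 s allowed.

- **Tubes:** both cap tops measured about 107.6 mm above the bench just before the slide (108 mm is fully seated). The side view afterwards showed both still upright in the tray.
- **Slide:** I lifted the plunger clear and slid the tray about 50 mm to the robot's left. The pin then dropped into the hole, with no vertical force at its rest height.
- **Plunger:** I pressed it onto its seat with about 24 N, more than the roughly 3 N needed. The knob top is at 75.8 mm (76 mm is fully home).
- **Disagreement:** before the last correction, the estimates of tray travel ranged from 48.1 to 49.5 mm. I moved it 1.3 mm further, and the pin entered without resistance.
- **Network errors:** the trained network misplaced the knob in one side-camera picture, and I ignored that reading.
- **Bystanders:** the jar, bottle, wrench and rack looked untouched in the last side view, and vial_c is still in the tray's middle pocket. The beaker and one rack vial were outside that view, so I did not recheck them.

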